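# Feed a bracket under the punch guard with the push stick

### The job

Take the wooden push stick by its grip and, with its nose behind the bent-metal bracket lying on the infeed of the bench punch, feed the bracket through the low guarded opening until it is fully home on the stop hidden inside; keep it pressed there for a moment, firmly but gently (about 6 to 10 newtons, found by feel; the stop gets out of set if shoved with 20). Then draw the stick out, lay it on the bench behind the infeed or elsewhere clear of the punch, leaving the bracket home. Never touch the bracket with the fingers, and leave the other things alone.

Things in the scene. Friction and masses are not known exactly. Their poses are not given: they have to be found in the camera images.
- punch: Fixed grey bench punch. Origin on the bench under the middle of the guard mouth; +y is the feed direction, z up (mm). Steel bed x +-60, y -130 to 175, top z 12. Guard housing x +-50, y 0 to 175, top z 58; punch head and lever on it to z 105. Tunnel through it 34 wide about x 0, z 12 to 36, closed at its rear. Infeed rails (top z 20) flare from 34 apart near the mouth to 60 apart at y -107.
- mouth (a point): Point on the bed in the middle of the guard mouth: 12 mm above the origin of the punch, same axes.
- gauge: The stop hidden in the tunnel. This origin and axes are the punch's and do NOT tell where the stop is set: its plunger touches the bracket's front edge at punch y 108 to 140 mm (differs each time, not measured; found by feel), gives 5 mm under a light spring (below 0.5 N), then is solid: home. Home puts the bracket's centre at y 70 to 103 mm.
- workpiece: Bent sheet-metal bracket, U section open downward, 30 wide (its x), 85 long (its y), 10 high, about 0.12 kg; top web z 8 to 10 mm, side legs 2 mm thick, hollow between. Origin at the centre of its underside. It lies on the punch's infeed bed between the rails, roughly along the feed, its front edge a little before the mouth.
- stick: Plywood push stick, loose, standing on its blade, 0.11 kg. Origin on its underside below the upright grip; +y points to the nose. Blade 20 wide, 15 high, y -38 to 150 mm. Grip 16 wide (x), 56 long (y), top z 63; a brace slopes from it down to the blade by y 65. When feeding, hold the blade's underside 0 to 6 mm above the bed so that the nose meets the bracket's top web.
- grip (a point): Middle of the stick's upright grip where it is pinched across its 16 mm: 46 mm above its underside; axes as the stick.
- nose (a point): Middle of the stick's nose face: 150 mm ahead of the grip, 7.5 mm above the underside; axes as the stick.
- meter: Bystander: black panel meter, 52x62x29, origin under its centre.
- relay: Bystander: small relay, 24x36x32, origin under its centre.
- loupe: Bystander: black eye loupe, 41 across, 30 high, origin under its centre.
- heatsink: Bystander: heat sink, 50x85x24, origin under its centre.
There are look-alikes about, which are no part of the job. There is more than one size of the workpiece; the one meant has the size given above.

How it is judged:
On the way, in this order (a step that is already met when the one before it is completed fails the run):
1. the stick's nose has pushed the bracket wholly under the guard (y of workpiece in the frame of punch above 0.045 m and y of nose in the frame of punch above -0.02 m).
2. the bracket is held on the stop by the stick with more than 3 N (contact force between workpiece and gauge above 3 N and contact force between stick and workpiece above 2 N), for 0.3 s.
At the end, for the whole second after the job is handed in: Bracket flat (underside below z 16 mm), straight (0.07 rad), at rest, centre over 66 mm past the mouth and still touching the plunger (over 0.03 N, so within 5 mm of home); stick on the bench (origin under 20 mm high), at rest, touching neither punch nor bracket (y of workpiece in the frame of punch above 0.066 m and contact force between workpiece and gauge above 0.03 N and angle between the y axis of workpiece and the y axis of punch, either way round below 0.07 rad and height (world z) of workpiece below 0.016 m and linear speed of workpiece below 0.01 m/s and linear speed of stick below 0.02 m/s and height (world z) of stick below 0.02 m and contact force between stick and punch below 0.02 N and contact force between stick and workpiece below 0.02 N).
It fails at once if the stop was shoved with more than 20 N (contact force between workpiece and gauge above 20 N).
It fails at once if the fingers touched the bracket (contact force between the fingers and workpiece above 0.3 N).
It fails at once if the robot pressed on the punch with more than 15 N (contact force between any of the fingers, the arm and punch above 15 N).
It fails at once if a bystander (meter, relay, loupe or heat sink) was moved more than 15 mm (distance of any of meter, relay, loupe, heatsink from where it was at the start of the episode above 0.015 m).
It also fails if it takes over 54 s, if anything falls off the work surface, if the arm or the gripper's body presses on something with over 40 N, if the wrist force passes 120 N, or if a joint passes its speed limit or range.

### The arm

A 7-joint arm with a two-finger parallel gripper is mounted at the origin on a cart in front of the work surface, level with it; the furniture and walls round the work are solid. World frame = base frame: x ahead of the robot, y to its left, z up, the work surface at z = 0. Lengths are in m, angles in rad, forces in N, time in s.
With the tool pointing down it reaches from about 0.35 to 0.9 m from the base axis. Payload 7.2 kg.
Tool frame: the origin (TCP) lies midway between the tips of the shut fingers; the grasp point (between the pads) lies 19 mm behind it (manip.grasp_offset is the distance from the TCP to the grasp point, in m); z points along the fingers, y is the line along which they close (so a half turn about z gives the same grasp; the last joint's range is limited). The gripper opens to 85 mm and grips with 20 to 120 N. Pads are 22 mm wide; open, the fingers measure 114 mm over their backs; the gripper's body (76 mm by 85 mm) begins 54 mm behind the grasp point. The pads swing forward as they close: fully open they stand 13 mm farther back than shut.
Start: joints at [1.071, 0.411, -0.013, 1.596, 0.006, 1.134, -0.082], TCP at [0.262, -0.568, 0.231] pointing down, gripper open.
Joint ranges: [-2.95, 2.95], [-0.29, 1.99], [-1.47, 1.44], [0.14, 2.54], [-1.03, 4.17], [0.13, 1.85], [-2.86, 2.86]. Speed limits (rad/s): [2.39, 2.39, 3.01, 3.01, 3.14, 3.14, 3.14].

### API

Orientations are given as a unit quaternion [x, y, z, w].
In Python, from plant import manip gives the robot as it stands.
- The arm moves only by the tool step_arm, never from a script. Its argument "series" is one flat list of numbers, 7 for each row, row after row: the opening, from 0 (shut) to 1 (fully open), then the shift along the tool's x, y, z each as a share of 0.15 m, from -1 to 1, then the turn, a rotation vector about the tool's x, y, z each as a share of pi rad, from -1 to 1. A call has 1 to 20 rows; each row is the pose to reach, as a shift and turn from the pose commanded when the call began, along the tool's axes at that moment, turning the shorter way round; what a row does not reach only later rows make up. A row lasts 1/10 s, in which the tool goes at most 50 mm and 8.59 degrees, less where a joint would pass 70% of its speed; a pose out of reach is approached as far as the arm can. A call with a number of a shift or a turn outside -1 to 1 is refused whole. A call with a gripper value outside its range is refused whole. The fingers move at their own pace and stop on an object; "force" is the grip in N (left out, the last holds). Time passes only in rows, so rows that repeat a pose let the fingers close. It gives the time, the measured TCP pose, the force, the opening and the grip force at its end, in the units of the state.
- manip.state(): the state, without advancing time (a new reading comes with each control period).
- manip.capture(name): name is "scene" or "top" or "wrist"; returns a dict with "pixels" (420x560x3 uint8, red, green, blue), "intrinsics" (3x3 intrinsics, pixels), "D" ([k1, k2, p1, p2, k3] as OpenCV has them; the pictures are not rectified), "view" (4x4, takes a point from world to camera coordinates). Camera axes: x right, y up, looking along -z (the intrinsics and any distortion apply to the point x, -y, -z); pixel columns grow to the right and rows downward; lengths in m; the calibration is good to about 2 mm. A picture is of the moment at which its call begins. There is no depth.
- manip.hand_in(): hands the job in; it is judged then, once.
The state is a dict: "time_s": time; "joints": joint angles; "qd": joint speeds; "tau": joint torques, N m; "tcp_pos": TCP position; "tool_rot": TCP orientation; "contact_force": force on the tool from outside, world axes, zero at the start; "moment": the same for the moment, N m; "width": finger opening in m; "grasp_force": force on a finger pad.
Only numpy, scipy, OpenCV 4.12 (cv2) and the standard library are available. Lean on these libraries where they do the work, as an engineer would, in place of code of your own. Each camera call takes 0.05 s, during which the arm holds its last target. There are 200 camera calls.

## Working session

There is one attempt and no reset: what is moved stays moved. The work goes in short steps, Python scripts to look and compute and a tool call to move; the robot and the scene stay as the last step left them, time stands still between calls to the robot, and variables do not carry over. Pictures are saved under pics/ and viewed, at most 10 in all, crops included, and the job is handed in when it is done.

Besides the shell and the picture viewer there is one more tool, called after "Emit:" by a JSON object that holds its "op" and its "data", one argument or row to a line. step_arm: Moves the arm, as the interface text tells. Its arguments: {"type":"object","properties":{"series":{"type":"array"},"force":{"type":"number"}},"required":["series"]}

```bash
mkdir -p pics; ls; python3 - <<'E'
from plant import manip
import cv2, numpy as np
for n in ["scene","top"]:
    c=manip.capture(n); cv2.imwrite(f"pics/{n}0.png",c["pixels"][:,:,::-1]); np.savez(f"{n}0.npz",K=c["intrinsics"],D=c["D"],V=c["view"],P=c["pixels"])
    print(n,np.round(np.linalg.inv(c["view"]),3).tolist(),c["intrinsics"][0,0],c["D"])
print(manip.state())
E
```

```text
pics
scene [[-0.876, 0.264, -0.403, 0.129], [-0.481, -0.518, 0.707, 0.811], [-0.023, 0.813, 0.581, 0.661], [0.0, 0.0, 0.0, 1.0]] 494.46626869749474 [-0.0362634  0.         0.         0.         0.       ]
top [[-0.099, 0.968, -0.231, 0.302], [-0.995, -0.098, 0.016, 0.126], [-0.007, 0.232, 0.973, 1.146], [0.0, 0.0, 0.0, 1.0]] 538.9510184126084 [0.03637808 0.         0.         0.         0.        ]
{'time_s': 0.1, 'joints': array([ 1.07080943,  0.41186093, -0.01271718,  1.59693206,  0.00563789,
        1.13432727, -0.08220324]), 'qd': array([-9.74820291e-05, -3.76706074e-04, -3.64894472e-04, -3.07617401e-03,
       -1.27042424e-03, -1.34231817e-03, -7.30059527e-04]), 'tau': array([ 3.35263183e-03, -6.01831126e+01,  6.84703309e-01, -3.00087118e+01,
        1.40808325e-02,  6.41413921e-03,  3.99485066e-05]), 'tcp_pos': array([ 0.26133157, -0.56725518,  0.23052318]), 'tool_rot': array([ 9.76780661e-01,  2.14240482e-01, -2.26266209e-04, -7.10830588e-04]), 'contact_force': array([ 0.48871666,  0.6817384 , -0.49243966]), 'moment': array([ 0.01466913, -0.01392374, -0.06205388]), 'grasp_force': 0.0, 'width': 0.08551683952159465}
```

View pics/top0.png

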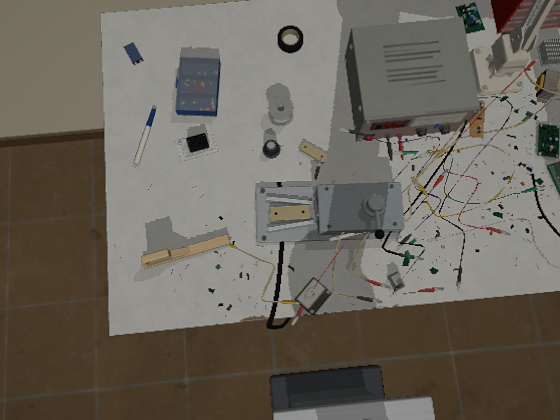

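View pics/scene0.png

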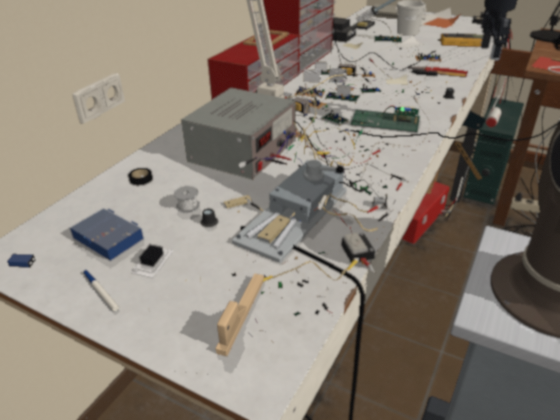

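The top view shows the punch at about (330,212), with the mouth at (318,210), feeding to the right. The stick lies at (140–235, 235–265), with its grip at the left end. There are two bracket candidates: (290,213) on the infeed bed between the rails, and (313,151) loose on the bench. The one on the infeed fits the description. I'll enlarge it to confirm.

```bash
cat > h.py <<'E'
import numpy as np, cv2
def load(n):
    d=np.load(n+".npz"); return d["K"],d["D"],d["V"],d["P"]
def ray(c,uv,z):
    K,D,V,_=c
    n=cv2.undistortPoints(np.array(uv,float).reshape(-1,1,2),K,D).reshape(-1,2)
    M=np.linalg.inv(V); d=np.c_[n[:,0],-n[:,1],-np.ones(len(n))]@M[:3,:3].T; o=M[:3,3]
    return o+d*((z-o[2])/d[:,2])[:,None]
def proj(c,X):
    K,D,V,_=c; X=np.atleast_2d(X); p=X@V[:3,:3].T+V[:3,3]; p=p*[1,-1,-1]
    return cv2.projectPoints(p,np.zeros(3),np.zeros(3),K,D)[0].reshape(-1,2)
E
python3 - <<'E'
from h import *
P=load("top0")[3][:,:,::-1]
a=cv2.resize(P[130:260,240:410],None,fx=4.4,fy=4.4,interpolation=cv2.INTER_CUBIC)[:,:750]
cv2.imwrite("pics/crA.png",a)
a=cv2.resize(P[205:275,130:250],None,fx=6,fy=6,interpolation=cv2.INTER_CUBIC)
cv2.imwrite("pics/crB.png",a)
E
```

```text
(no output)
```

View pics/crA.png

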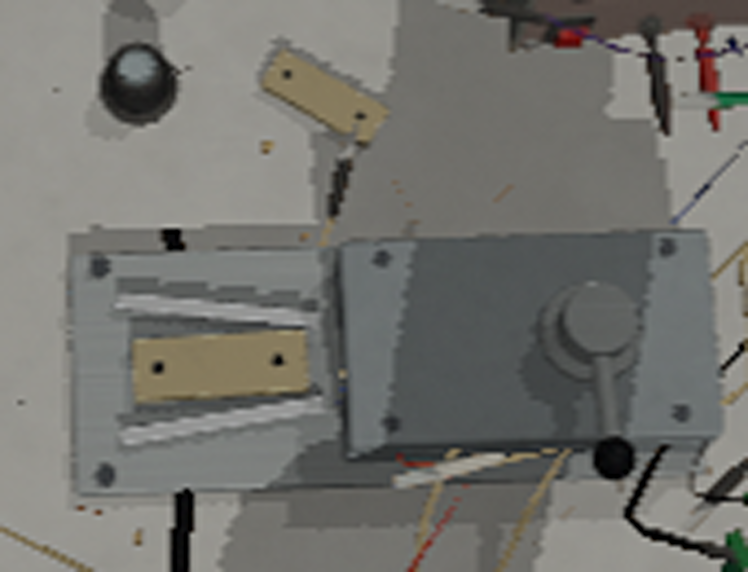

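View pics/crB.png

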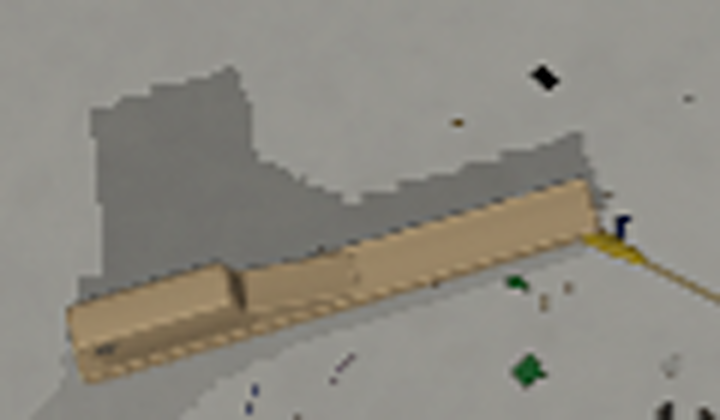

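```bash
python3 - <<'E'
from h import *
c=load("top0")
A=lambda p:(np.array(p)+.5)/4.4-.5+[240,130]
B=lambda p:(np.array(p)+.5)/6-.5+[130,205]
br=ray(c,A([(132,340),(308,331),(306,390),(134,402)]),.022)
print("br",br.round(4).tolist(),np.linalg.norm(br[1]-br[0]),np.linalg.norm(br[3]-br[0]), np.linalg.norm(br[2]-br[3]))
lo=ray(c,A([(262,88),(368,140),(387,108),(277,50)]),.01)
print("loose",np.linalg.norm(lo[1]-lo[0]),np.linalg.norm(lo[3]-lo[0]))
# fit the punch pose: housing top corners + bed rear corners
from scipy.optimize import least_squares
mod=np.array([[-50,0,58],[-50,175,58],[50,175,58],[50,0,58],[-60,-130,12],[60,-130,12]])/1e3
obs=A([(337,240),(706,231),(722,436),(350,458),(68,252),(75,492)])
def T(q,m):
    cs,s=np.cos(q[2]),np.sin(q[2]); return np.c_[q[0]+cs*m[:,0]-s*m[:,1],q[1]+s*m[:,0]+cs*m[:,1],m[:,2]]
best=None
for sgn in (1,-1):
    m=mod*[sgn,1,1]
    r=least_squares(lambda q:(proj(c,T(q,m))-obs).ravel(),[.4,.0,np.pi])
    print("punch",sgn,r.x,np.abs(r.fun).max(),r.cost)
    if best is None or r.cost<best.cost:best=r
q=best.x
inv=lambda X:np.c_[(X[:,:2]-q[:2])@np.array([[np.cos(q[2]),-np.sin(q[2])],[np.sin(q[2]),np.cos(q[2])]])]
print("br in punch mm",(inv(br)*1e3).round(1).tolist())
# stick: grip top z63 x±8 y ±28 ; nose y150
ms=np.array([[8,-28,63],[8,28,63],[-8,28,63],[-8,-28,63],[10,150,15],[-10,150,15]])/1e3
ob=B([(68,310),(222,265),(238,308),(80,350),(585,180),(597,236)])
for sgn in (1,-1):
    r=least_squares(lambda q:(proj(c,T(q,ms*[sgn,1,1]))-ob).ravel(),[.3,.3,np.pi])
    print("stick",sgn,r.x,r.cost,np.abs(r.fun).max(),np.round(r.fun,1)); 
E
```

```text
br [[0.5614, 0.1253, 0.022], [0.5572, 0.0397, 0.022], [0.5282, 0.044, 0.022], [0.5307, 0.1273, 0.022]] 0.08573022167377684 0.03076612147113662 0.0833764809846617
loose 0.05959436542247995 0.021635710475058294
punch 1 [0.54098379 0.02705853 3.07104686] 2.0128493021811096 3.0308683090733974
punch -1 [0.54362268 0.02690284 3.0569477 ] 55.94062506705063 7525.202721912825
br in punch mm [[-13.4, -99.5], [-15.3, -13.8], [13.9, -16.0], [17.4, -99.3]]
stick 1 [0.4741403  0.3657678  3.32806507] 203.71434683397794 9.317977280727433 [ 1.   7.5  2.5  7.1 -2.  -7.6 -2.8 -6.8  2.9  8.9 -1.6 -9.3]
stick -1 [0.47409801 0.36576744 3.32767583] 2.036815946150353 0.9963560151929869 [-0.8 -0.1  0.7 -0.4 -0.2 -0.1 -1.   0.8  0.4  0.1  0.9 -0.3]
```

```bash
cat >> h.py <<'E'
from scipy.spatial.transform import Rotation as R
def tool(yaw): # tool down, tool x at heading yaw
    return R.from_matrix(np.array([[np.cos(yaw),np.sin(yaw),0],[np.sin(yaw),-np.cos(yaw),0],[0,0,-1]]))
def rel(p0,R0,p,Rt):
    return np.r_[R0.inv().apply(np.array(p)-p0)/.15,(R0.inv()*Rt).as_rotvec()/np.pi]
def chain(st,wps):
    p,r=st["tcp_pos"],R.from_quat(st["tool_rot"])
    for w in wps:
        Rt=tool(w[3]); print(w,rel(p,r,w[:3],Rt).round(3).tolist()); p,r=np.array(w[:3]),Rt
SY=3.3277-np.pi/2  # heading convention: object yaw y-axis heading = yaw+pi/2
E
python3 - <<'E'
from h import *; from plant import manip
print(manip.grasp_offset)
h=3.3277+np.pi/2-np.pi
print(h)
chain(manip.state(),[(.33,-.40,.235,.66),(.38,-.22,.235,.9),(.41,-.04,.235,1.15),(.43,.12,.235,1.4),(.455,.26,.235,1.65),(.474,.366,.18,h),(.474,.366,.06,h)])
E
```

```text
0.0187
1.7569036732051035
(0.33, -0.4, 0.235, 0.66) [0.882, -0.821, -0.029, -0.0, -0.0, -0.073]
(0.38, -0.22, 0.235, 0.9) [0.999, -0.744, 0.0, 0.0, 0.0, -0.076]
(0.41, -0.04, 0.235, 1.15) [1.064, -0.589, 0.0, 0.0, 0.0, -0.08]
(0.43, 0.12, 0.235, 1.4) [1.028, -0.314, 0.0, 0.0, 0.0, -0.08]
(0.455, 0.26, 0.235, 1.65) [0.948, 0.006, 0.0, 0.0, 0.0, -0.08]
(0.474, 0.366, 0.18, 1.7569036732051035) [0.694, 0.182, 0.367, 0.0, 0.0, -0.034]
(0.474, 0.366, 0.06, 1.7569036732051035) [0.0, 0.0, 0.8, 0.0, 0.0, 0.0]
```

Emit:
{"op": "step_arm", "data": {
  "series": [1, 0.88, -0.82, -0.03, 0, 0, -0.073, 1, 0.88, -0.82, -0.03, 0, 0, -0.073, 1, 0.88, -0.82, -0.03, 0, 0, -0.073, 1, 0.88, -0.82, -0.03, 0, 0, -0.073]
}}

```text
time_s: 0.5
tcp_pos: [0.3313, -0.3969, 0.2356]
tool_rot: [0.945, 0.326, 0.0, -0.001]
contact_force: [0.3, -0.2, -0.2]
width: 0.0853
grasp_force: 0.0
```

Emit:
{"op": "step_arm", "data": {
  "series": [1, 1, -0.74, 0, 0, 0, -0.076, 1, 1, -0.74, 0, 0, 0, -0.076, 1, 1, -0.74, 0, 0, 0, -0.076, 1, 1, -0.74, 0, 0, 0, -0.076]
}}

```text
time_s: 0.9
tcp_pos: [0.3805, -0.2179, 0.2358]
tool_rot: [0.9, 0.436, 0.0, -0.0]
contact_force: [0.3, -1.6, 0.0]
width: 0.0855
grasp_force: 0.0
```

Emit:
{"op": "step_arm", "data": {
  "series": [1, 1, -0.59, 0, 0, 0, -0.08, 1, 1, -0.59, 0, 0, 0, -0.08, 1, 1, -0.59, 0, 0, 0, -0.08, 1, 1, -0.59, 0, 0, 0, -0.08]
}}

```text
time_s: 1.3
tcp_pos: [0.4041, -0.0443, 0.236]
tool_rot: [0.838, 0.546, 0.0, -0.0]
contact_force: [-0.3, -1.1, 0.4]
width: 0.0853
grasp_force: 0.0
```

Emit:
{"op": "step_arm", "data": {
  "series": [1, 1, -0.31, 0, 0, 0, -0.08, 1, 1, -0.31, 0, 0, 0, -0.08, 1, 1, -0.31, 0, 0, 0, -0.08, 1, 1, -0.31, 0, 0, 0, -0.08]
}}

```text
time_s: 1.7
tcp_pos: [0.4225, 0.1134, 0.2362]
tool_rot: [0.762, 0.648, 0.001, -0.001]
contact_force: [-0.3, -0.6, -0.1]
width: 0.0853
grasp_force: 0.0
```

Emit:
{"op": "step_arm", "data": {
  "series": [1, 0.95, 0, 0, 0, 0, -0.08, 1, 0.95, 0, 0, 0, 0, -0.08, 1, 0.95, 0, 0, 0, 0, -0.08, 1, 0.95, 0, 0, 0, 0, -0.08]
}}

```text
time_s: 2.1
tcp_pos: [0.4459, 0.2536, 0.2356]
tool_rot: [0.675, 0.738, 0.001, -0.002]
contact_force: [0.4, -0.9, -0.4]
width: 0.0851
grasp_force: 0.0
```

```bash
python3 - <<'E'
from h import *; from plant import manip
h=3.3277+np.pi/2-np.pi
chain(manip.state(),[(.474,.366,.17,h),(.474,.366,.027,h)])
E
```

```text
(0.474, 0.366, 0.17, 1.7569036732051035) [0.728, 0.254, 0.44, -0.0, -0.001, -0.031]
(0.474, 0.366, 0.027, 1.7569036732051035) [0.0, 0.0, 0.953, 0.0, 0.0, 0.0]
```

Emit:
{"op": "step_arm", "data": {
  "series": [1, 0.73, 0.25, 0.44, 0, 0, -0.031, 1, 0.73, 0.25, 0.44, 0, 0, -0.031, 1, 0.73, 0.25, 0.44, 0, 0, -0.031, 1, 0.73, 0.25, 0.44, 0, 0, -0.031]
}}

```text
time_s: 2.5
tcp_pos: [0.4735, 0.3622, 0.1665]
tool_rot: [0.639, 0.769, -0.002, -0.002]
contact_force: [-0.7, 0.9, -0.9]
width: 0.0851
grasp_force: 0.0
```

```bash
python3 - <<'E'
from h import *; from plant import manip
for n in ["wrist"]:
    c=manip.capture(n); cv2.imwrite(f"pics/{n}1.png",c["pixels"][:,:,::-1]); np.savez(f"{n}1.npz",K=c["intrinsics"],D=c["D"],V=c["view"],P=c["pixels"])
c=load("wrist1")
# predicted grip top corners & nose
def T(q,m):
    cs,s=np.cos(q[2]),np.sin(q[2]); return np.c_[q[0]+cs*m[:,0]-s*m[:,1],q[1]+s*m[:,0]+cs*m[:,1],m[:,2]]
ms=np.array([[8,-28,63],[8,28,63],[-8,28,63],[-8,-28,63],[10,150,15],[-10,150,15]])/1e3
print(proj(c,T([.4741,.3658,3.3277],ms)).round(1).tolist())
E
```

```text
[[273.3, 164.3], [274.1, 240.9], [296.2, 240.9], [296.9, 164.3], [274.8, 340.0], [295.8, 340.1]]
```

View pics/wrist1.png

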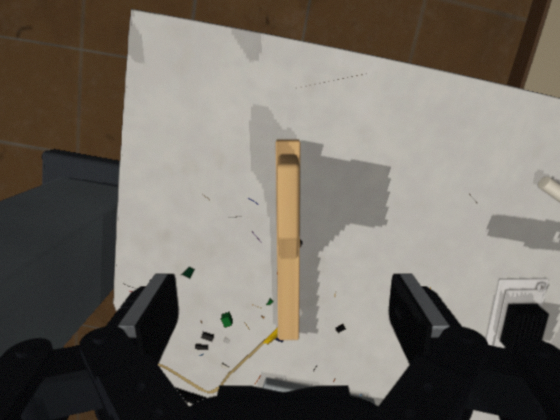

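The wrist view shows the stick running straight down the image, with the grip at (277–300, 157–240) and the nose at (289,340). That's within about 2 mm of the prediction, so I'll descend and grip.

```bash
python3 - <<'E'
from h import *; from plant import manip
h=3.3277+np.pi/2-np.pi
chain(manip.state(),[(.475,.366,.029,h)])
E
```

```text
(0.475, 0.366, 0.029, 1.7569036732051035) [0.036, 0.017, 0.925, -0.001, 0.0, -0.001]
```

Emit:
{"op": "step_arm", "data": {
  "series": [1, 0.03, 0.02, 0.3, 0, 0, 0, 1, 0.03, 0.02, 0.6, 0, 0, 0, 1, 0.03, 0.02, 0.8, 0, 0, 0, 1, 0.03, 0.02, 0.92, 0, 0, 0, 1, 0.03, 0.02, 0.92, 0, 0, 0, 0, 0.03, 0.02, 0.92, 0, 0, 0, 0, 0.03, 0.02, 0.92, 0, 0, 0, 0, 0.03, 0.02, 0.92, 0, 0, 0, 0, 0.03, 0.02, 0.92, 0, 0, 0, 0, 0.03, 0.02, 0.92, 0, 0, 0, 0, 0.03, 0.02, 0.92, 0, 0, 0, 0, 0.03, 0.02, 0.92, 0, 0, 0, 0, 0.03, 0.02, 0.92, 0, 0, 0, 0, 0.03, 0.02, 0.92, 0, 0, 0],
  "force": 70
}}

```text
time_s: 3.95
tcp_pos: [0.4774, 0.3653, 0.0325]
tool_rot: [0.641, 0.768, 0.0, 0.0]
contact_force: [-0.6, -1.9, 5.3]
width: 0.015
grasp_force: 70.5
```

```bash
cat >> h.py <<'E'
PQ=np.array([.541,.027,3.071])
def pw(x,y,q=PQ):
    c,s=np.cos(q[2]),np.sin(q[2]); return np.array([q[0]+c*x-s*y,q[1]+s*x+c*y])
E
python3 - <<'E'
from h import *; from plant import manip
st=manip.state(); y=PQ[2]-np.pi/2
g=pw(0,-272)if 0 else pw(0,-.272); print(g)
p=st["tcp_pos"]
chain(st,[(p[0],p[1],.095,1.7515)])
chain(st,[(*g,.095,y),(*g,.0475,y)])
E
```

```text
[0.56018526 0.29832255]
(np.float64(0.47735852588852595), np.float64(0.3653280839939324), 0.095, 1.7515) [0.0, 0.0, -0.417, 0.0, -0.0, -0.0]
(np.float64(0.5601852581186513), np.float64(0.29832254950689363), 0.095, np.float64(1.5002036732051036)) [-0.539, 0.463, -0.416, 0.0, -0.0, 0.08]
(np.float64(0.5601852581186513), np.float64(0.29832254950689363), 0.0475, np.float64(1.5002036732051036)) [0.0, 0.0, 0.317, 0.0, 0.0, 0.0]
```

Emit:
{"op": "step_arm", "data": {
  "series": [0, 0, 0, -0.2, 0, 0, 0, 0, 0, 0, -0.42, 0, 0, 0, 0, -0.18, 0.15, -0.42, 0, 0, 0.027, 0, -0.36, 0.31, -0.42, 0, 0, 0.054, 0, -0.54, 0.46, -0.42, 0, 0, 0.08, 0, -0.54, 0.46, -0.42, 0, 0, 0.08, 0, -0.54, 0.46, -0.42, 0, 0, 0.08, 0, -0.54, 0.46, -0.42, 0, 0, 0.08]
}}

```text
time_s: 4.75
tcp_pos: [0.5583, 0.2988, 0.0946]
tool_rot: [0.731, 0.682, -0.0, -0.001]
contact_force: [-0.7, 1.0, -0.9]
width: 0.015
grasp_force: 69.5
```

```bash
python3 - <<'E'
from h import *; from plant import manip
im=[]
for n in ["top","scene"]:
    c=manip.capture(n); np.savez(f"{n}2.npz",K=c["intrinsics"],D=c["D"],V=c["view"],P=c["pixels"])
a=cv2.resize(load("top2")[3][130:260,170:410,::-1],None,fx=3.3,fy=3.3,interpolation=cv2.INTER_CUBIC)[:,:790]
cv2.imwrite("pics/top2c.png",a)
b=cv2.resize(load("scene2")[3][130:350,180:400,::-1],None,fx=2.7,fy=2.7,interpolation=cv2.INTER_CUBIC)
cv2.imwrite("pics/sc2c.png",b)
print(manip.state()["tcp_pos"],manip.state()["contact_force"])
E
```

```text
[0.55831834 0.29911303 0.09475023] [ 0.13610078  0.0511195  -1.39552034]
```

View pics/top2c.png

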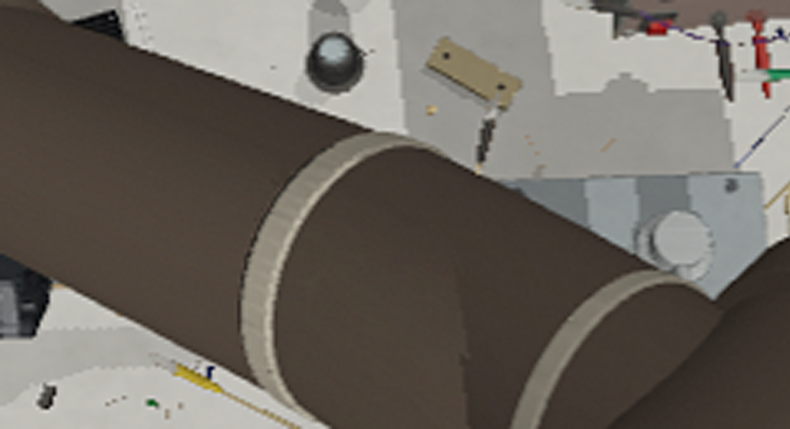

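View pics/sc2c.png

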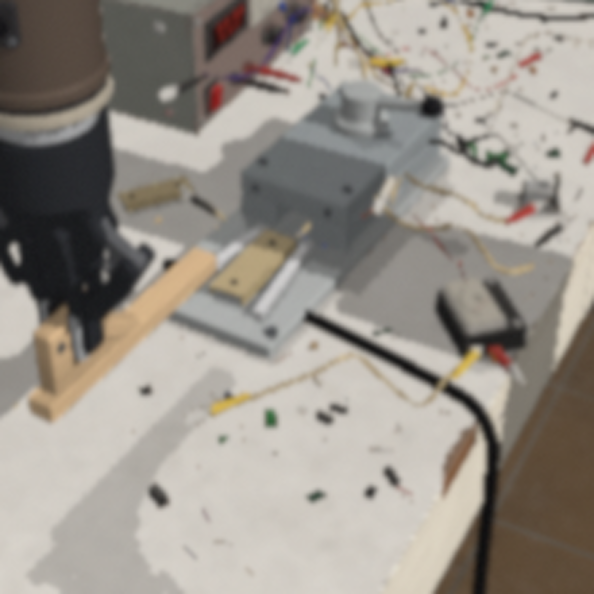

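In the crop the stick is held level: its nose is at about (205,258) and the bracket's rear edge runs (210,290)–(243,303). The top view is blocked by the arm. I'll check these pixels against the predictions.

```bash
python3 - <<'E'
from h import *; from plant import manip
c=load("scene2"); st=manip.state(); t=st["tcp_pos"]; qy=PQ[2]
q=np.array([t[0],t[1],R.from_quat(st["tool_rot"]).as_euler('xyz')[2]]); r=R.from_quat(st["tool_rot"]).as_matrix()
hd=np.arctan2(r[1,0],r[0,0]); print(hd, qy-np.pi/2, r.round(4).tolist())
q=np.array([t[0],t[1],hd+np.pi/2]); zu=t[2]-.0325
C=lambda X:((proj(c,X)-[180,130]+.5)*2.7-.5).round(0).tolist()
P3=lambda x,y,z,q:[*pw(x/1e3,y/1e3,q),z]
print("nose top L/R",C([P3(-10,150,zu+.015,q),P3(10,150,zu+.015,q),P3(10,150,zu,q)]))
print("grip top rear", C([P3(-8,-28,zu+.063,q),P3(8,-28,zu+.063,q)]), "tail bottom",C([P3(-10,-38,zu,q),P3(10,-38,zu,q)]))
print("bed rear", C([P3(-60,-130,.012,PQ),P3(60,-130,.012,PQ)]),"housing front",C([P3(-50,0,.058,PQ),P3(50,0,.058,PQ)]))
print("br rear",C([[.5614,.1253,.022],[.5307,.1273,.022]]),"br front",C([[.5572,.0397,.022],[.5282,.044,.022]]))
E
```

```text
1.5024948513873018 1.5002036732051036 [[0.0682, 0.9977, -0.0007], [0.9977, -0.0682, 0.0005], [0.0004, -0.0007, -1.0]]
nose top L/R [[196.0, 245.0], [218.0, 254.0], [219.0, 270.0]]
grip top rear [[32.0, 331.0], [51.0, 340.0]] tail bottom [[31.0, 413.0], [55.0, 424.0]]
bed rear [[140.0, 297.0], [270.0, 350.0]] housing front [[241.0, 172.0], [347.0, 208.0]]
br rear [[211.0, 285.0], [244.0, 298.0]] br front [[268.0, 229.0], [298.0, 241.0]]
```

Emit:
{"op": "step_arm", "data": {
  "series": [0, 0, 0.012, 0.16, 0, 0, 0, 0, 0, 0.012, 0.31, 0, 0, 0, 0, 0, 0.012, 0.31, 0, 0, 0, 0, 0, 0.012, 0.31, 0, 0, 0]
}}

```text
time_s: 5.25
tcp_pos: [0.5606, 0.2985, 0.0485]
tool_rot: [0.731, 0.682, -0.0, -0.0]
contact_force: [-0.2, -0.1, -1.4]
width: 0.015
grasp_force: 69.5
```

```bash
cat >> h.py <<'E'
def rep():
    from plant import manip
    s=manip.state(); r=R.from_quat(s["tool_rot"]).as_matrix(); hd=np.arctan2(r[1,0],r[0,0])
    c,si=np.cos(PQ[2]),np.sin(PQ[2]); M=np.array([[c,si],[-si,c]])
    g=M@(s["tcp_pos"][:2]-PQ[:2])*1e3; f=M@s["contact_force"][:2]
    print("t",s["time_s"],"grip xy",g.round(1),"nose y",(g[1]+150).round(1),"z",s["tcp_pos"][2].round(4),"hd err",round(hd-(PQ[2]-np.pi/2),4),"F",f.round(2),s["contact_force"][2].round(2),"M",s["moment"].round(2),s["grasp_force"])
E
python3 -c "from h import *; rep()"
```

```text
t 5.25 grip xy [  -0.4 -272.2] nose y -122.2 z 0.0485 hd err 0.0012 F [0.23 0.14] -1.4 M [ 0.01 -0.01 -0.03] 69.5069932937622
```

Emit:
{"op": "step_arm", "data": {
  "series": [0, -0.05, 0, 0.005, 0, 0, 0, 0, -0.1, 0, 0.005, 0, 0, 0, 0, -0.15, 0, 0.005, 0, 0, 0, 0, -0.2, 0, 0.005, 0, 0, 0, 0, -0.25, 0, 0.005, 0, 0, 0, 0, -0.3, 0, 0.005, 0, 0, 0, 0, -0.35, 0, 0.005, 0, 0, 0, 0, -0.4, 0, 0.005, 0, 0, 0, 0, -0.4, 0, 0.005, 0, 0, 0]
}}

```text
time_s: 6.15
tcp_pos: [0.5571, 0.236, 0.0473]
tool_rot: [0.732, 0.681, -0.001, 0.0]
contact_force: [-0.4, -0.4, -1.2]
width: 0.0152
grasp_force: 69.5
```

```bash
python3 - <<'E'
from h import *; from plant import manip
rep()
c=manip.capture("scene"); b=cv2.resize(c["pixels"][150:310,220:380,::-1],None,fx=3.5,fy=3.5,interpolation=cv2.INTER_CUBIC)
cv2.imwrite("pics/sc3c.png",b)
E
```

```text
t 6.15 grip xy [  -1.3 -209.6] nose y -59.6 z 0.0473 hd err -0.0018 F [0.34 0.42] -1.24 M [0.08 0.02 0.02] 69.54149007797241
```

View pics/sc3c.png

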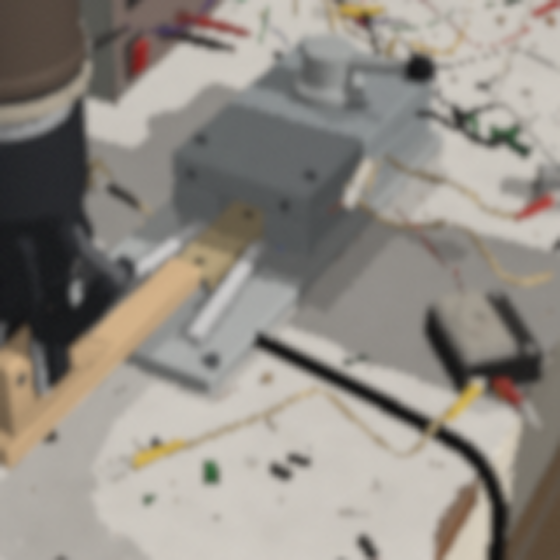

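The bracket is entering the mouth straight, with the nose at (195,270) against its rear edge. I'll keep feeding.

Emit:
{"op": "step_arm", "data": {
  "series": [0, -0.05, -0.01, 0, 0, 0, 0, 0, -0.1, -0.01, 0, 0, 0, 0, 0, -0.15, -0.01, 0, 0, 0, 0, 0, -0.2, -0.01, 0, 0, 0, 0, 0, -0.25, -0.01, 0, 0, 0, 0, 0, -0.3, -0.01, 0, 0, 0, 0, 0, -0.35, -0.01, 0, 0, 0, 0, 0, -0.4, -0.01, 0, 0, 0, 0, 0, -0.45, -0.01, 0, 0, 0, 0, 0, -0.5, -0.01, 0, 0, 0, 0, 0, -0.5, -0.01, 0, 0, 0, 0]
}}

```text
time_s: 7.3
tcp_pos: [0.5499, 0.1612, 0.0473]
tool_rot: [0.732, 0.681, -0.001, 0.0]
contact_force: [-0.3, -1.1, -2.1]
width: 0.015
grasp_force: 69.5
```

```bash
python3 -c "from h import *; rep()"
```

```text
t 7.3 grip xy [   0.6 -134.5] nose y 15.5 z 0.0473 hd err -0.0022 F [0.24 1.09] -2.12 M [0.05 0.02 0.01] 69.51305866241455
```

Emit:
{"op": "step_arm", "data": {
  "series": [0, -0.02, 0, 0, 0, 0, 0, 0, -0.04, 0, 0, 0, 0, 0, 0, -0.06, 0, 0, 0, 0, 0, 0, -0.06, 0, 0, 0, 0, 0]
}}

```text
time_s: 7.7
tcp_pos: [0.5494, 0.1536, 0.0474]
tool_rot: [0.732, 0.681, -0.0, 0.0]
contact_force: [1.1, 0.9, -1.0]
width: 0.0152
grasp_force: 69.5
```

Emit:
{"op": "step_arm", "data": {
  "series": [0, -0.005, 0, 0, 0, 0, 0, 0, -0.01, 0, 0, 0, 0, 0, 0, -0.015, 0, 0, 0, 0, 0, 0, -0.02, 0, 0, 0, 0, 0, 0, -0.02, 0, 0, 0, 0, 0]
}}

```text
time_s: 8.2
tcp_pos: [0.5494, 0.1511, 0.0475]
tool_rot: [0.732, 0.682, -0.0, 0.0]
contact_force: [-0.2, 0.7, -1.6]
width: 0.0151
grasp_force: 69.6
```

Emit:
{"op": "step_arm", "data": {
  "series": [0, -0.005, 0, 0, 0, 0, 0, 0, -0.01, 0, 0, 0, 0, 0, 0, -0.015, 0, 0, 0, 0, 0, 0, -0.02, 0, 0, 0, 0, 0, 0, -0.02, 0, 0, 0, 0, 0]
}}

```text
time_s: 8.7
tcp_pos: [0.5492, 0.148, 0.0475]
tool_rot: [0.732, 0.682, -0.0, 0.0]
contact_force: [0.7, 2.0, -0.7]
width: 0.0147
grasp_force: 69.6
```

Emit:
{"op": "step_arm", "data": {
  "series": [0, -0.005, 0, 0, 0, 0, 0, 0, -0.01, 0, 0, 0, 0, 0, 0, -0.015, 0, 0, 0, 0, 0, 0, -0.015, 0, 0, 0, 0, 0]
}}

```text
time_s: 9.1
tcp_pos: [0.549, 0.1457, 0.0475]
tool_rot: [0.732, 0.682, -0.0, 0.0]
contact_force: [0.5, -0.5, -1.5]
width: 0.0151
grasp_force: 69.6
```

Emit:
{"op": "step_arm", "data": {
  "series": [0, -0.005, 0, 0, 0, 0, 0, 0, -0.01, 0, 0, 0, 0, 0, 0, -0.015, 0, 0, 0, 0, 0, 0, -0.02, 0, 0, 0, 0, 0, 0, -0.02, 0, 0, 0, 0, 0]
}}

```text
time_s: 9.6
tcp_pos: [0.5488, 0.1427, 0.0475]
tool_rot: [0.732, 0.682, -0.0, 0.0]
contact_force: [0.2, 0.0, -1.2]
width: 0.0154
grasp_force: 69.6
```

Emit:
{"op": "step_arm", "data": {
  "series": [0, -0.005, 0, 0, 0, 0, 0, 0, -0.01, 0, 0, 0, 0, 0, 0, -0.015, 0, 0, 0, 0, 0, 0, -0.02, 0, 0, 0, 0, 0, 0, -0.02, 0, 0, 0, 0, 0]
}}

```text
time_s: 10.1
tcp_pos: [0.5486, 0.1398, 0.0475]
tool_rot: [0.732, 0.682, -0.0, 0.0]
contact_force: [0.6, 1.0, -1.4]
width: 0.0151
grasp_force: 69.6
```

Emit:
{"op": "step_arm", "data": {
  "series": [0, -0.005, 0, 0, 0, 0, 0, 0, -0.01, 0, 0, 0, 0, 0, 0, -0.015, 0, 0, 0, 0, 0, 0, -0.02, 0, 0, 0, 0, 0, 0, -0.02, 0, 0, 0, 0, 0]
}}

```text
time_s: 10.6
tcp_pos: [0.5484, 0.1368, 0.0475]
tool_rot: [0.732, 0.682, -0.0, 0.0]
contact_force: [0.7, 1.5, -0.6]
width: 0.0148
grasp_force: 69.6
```

Emit:
{"op": "step_arm", "data": {
  "series": [0, -0.005, 0, 0, 0, 0, 0, 0, -0.01, 0, 0, 0, 0, 0, 0, -0.015, 0, 0, 0, 0, 0, 0, -0.02, 0, 0, 0, 0, 0, 0, -0.02, 0, 0, 0, 0, 0]
}}

```text
time_s: 11.1
tcp_pos: [0.5484, 0.136, 0.048]
tool_rot: [0.731, 0.682, 0.001, -0.001]
contact_force: [-0.1, 6.4, 0.0]
width: 0.0147
grasp_force: 69.7
```

Emit:
{"op": "step_arm", "data": {
  "series": [0, -0.002, 0, 0, 0, 0, 0, 0, -0.004, 0, 0, 0, 0, 0, 0, -0.004, 0, 0, 0, 0, 0, 0, -0.004, 0, 0, 0, 0, 0, 0, -0.004, 0, 0, 0, 0, 0]
}}

```text
time_s: 11.6
tcp_pos: [0.5484, 0.1359, 0.0481]
tool_rot: [0.731, 0.682, 0.002, -0.001]
contact_force: [-0.9, 7.7, 1.3]
width: 0.0146
grasp_force: 69.8
```

```bash
python3 -c "from h import *; rep()"
```

```text
t 11.6 grip xy [   0.3 -109.1] nose y 40.9 z 0.0481 hd err 0.0011 F [ 1.43 -7.58] 1.29 M [ 1.73  0.05 -0.1 ] 69.78023886680603
```

Solid at about 7.6 N. I'll hold briefly, then back out slowly.

Emit:
{"op": "step_arm", "data": {
  "series": [0, 0, 0, 0, 0, 0, 0, 0, 0, 0, 0, 0, 0, 0, 0, 0, 0, 0, 0, 0, 0, 0, 0, 0, 0, 0, 0, 0, 0, 0.005, 0, 0, 0, 0, 0, 0, 0.01, 0, 0, 0, 0, 0, 0, 0.015, 0, 0, 0, 0, 0, 0, 0.02, 0, 0, 0, 0, 0, 0, 0.03, 0, 0, 0, 0, 0, 0, 0.06, 0, 0, 0, 0, 0, 0, 0.12, 0, 0, 0, 0, 0, 0, 0.2, 0, 0, 0, 0, 0, 0, 0.3, 0, 0, 0, 0, 0, 0, 0.4, 0, 0, 0, 0, 0, 0, 0.5, 0, 0, 0, 0, 0, 0, 0.6, 0, 0, 0, 0, 0, 0, 0.7, 0, 0, 0, 0, 0, 0, 0.8, 0, 0, 0, 0, 0, 0, 0.9, 0, 0, 0, 0, 0, 0, 0.9, 0, 0, 0, 0, 0]
}}

```text
time_s: 13.6
tcp_pos: [0.5572, 0.2715, 0.0478]
tool_rot: [0.731, 0.683, 0.001, -0.001]
contact_force: [-0.3, 0.1, -0.7]
width: 0.0152
grasp_force: 69.5
```

```bash
python3 - <<'E'
from h import *; from plant import manip
rep()
chain(manip.state(),[(.49,.345,.11,1.70)])
E
```

```text
t 13.6 grip xy [   1.1 -245. ] nose y -95.0 z 0.0478 hd err 0.0027 F [ 0.3  -0.06] -0.73 M [ 0.06  0.01 -0.02] 69.517160654068
(0.49, 0.345, 0.11, 1.7) [0.46, -0.48, -0.414, 0.0, -0.001, -0.063]
```

Emit:
{"op": "step_arm", "data": {
  "series": [0, 0.15, 0, 0, 0, 0, 0, 0, 0.3, 0, -0.1, 0, 0, 0, 0, 0.4, -0.1, -0.3, 0, 0, -0.02, 0, 0.5, -0.3, -0.3, 0, 0, -0.04, 0, 0.59, -0.45, -0.3, 0, 0, -0.06, 0, 0.59, -0.57, -0.3, 0, 0, -0.079, 0, 0.59, -0.57, -0.3, 0, 0, -0.079, 0, 0.59, -0.57, -0.1, 0, 0, -0.079, 0, 0.59, -0.57, 0.03, 0, 0, -0.079, 0, 0.59, -0.57, 0.08, 0, 0, -0.079, 0, 0.59, -0.57, 0.08, 0, 0, -0.079]
}}

```text
time_s: 14.7
tcp_pos: [0.4787, 0.3614, 0.0345]
tool_rot: [0.642, 0.767, -0.001, 0.0]
contact_force: [0.8, 0.5, -1.3]
width: 0.0147
grasp_force: 69.5
```

```bash
python3 - <<'E'
from h import *; from plant import manip
rep()
c=manip.capture("scene"); b=cv2.resize(c["pixels"][150:350,200:380,::-1],None,fx=3,fy=3,interpolation=cv2.INTER_CUBIC)
cv2.imwrite("pics/sc4c.png",b)
E
```

```text
t 14.7 grip xy [  85.7 -329.2] nose y -179.2 z 0.0345 hd err 0.247 F [-0.75 -0.58] -1.34 M [ 0.03  0.04 -0.  ] 69.50331330299377
```

View pics/sc4c.png

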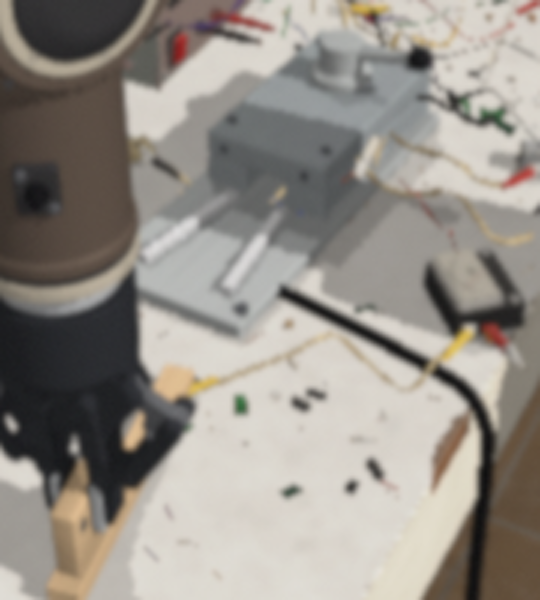

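The infeed is empty, so the bracket stayed inside, and the stick is back behind the infeed with its nose at (178,378). I'll lower the last 2 mm, release, and lift clear.

Emit:
{"op": "step_arm", "data": {
  "series": [0, 0, 0, 0.007, 0, 0, 0, 0, 0, 0, 0.014, 0, 0, 0, 0, 0, 0, 0.016, 0, 0, 0, 0, 0, 0, 0.016, 0, 0, 0]
}}

```text
time_s: 15.15
tcp_pos: [0.4788, 0.3625, 0.0335]
tool_rot: [0.642, 0.767, 0.0, 0.0]
contact_force: [-0.0, 0.2, 0.1]
width: 0.0152
grasp_force: 69.5
```

Emit:
{"op": "step_arm", "data": {
  "series": [0.3, 0, 0, 0, 0, 0, 0, 0.3, 0, 0, 0, 0, 0, 0, 0.6, 0, 0, 0, 0, 0, 0, 0.6, 0, 0, 0, 0, 0, 0, 0.6, 0, 0, 0, 0, 0, 0, 0.6, 0, 0, -0.1, 0, 0, 0, 0.6, 0, 0, -0.3, 0, 0, 0, 0.6, 0, 0, -0.6, 0, 0, 0, 0.6, 0, 0, -0.9, 0, 0, 0, 0.6, 0, 0, -0.9, 0, 0, 0, 0.6, 0, 0, -0.9, 0, 0, 0]
}}

```text
time_s: 16.25
tcp_pos: [0.4792, 0.3629, 0.1703]
tool_rot: [0.642, 0.767, 0.002, 0.001]
contact_force: [0.2, 0.1, -0.1]
width: 0.0516
grasp_force: 0.0
```

```bash
python3 - <<'E'
from h import *; from plant import manip
c=manip.capture("scene"); b=cv2.resize(c["pixels"][150:350,200:380,::-1],None,fx=3,fy=3,interpolation=cv2.INTER_CUBIC)
cv2.imwrite("pics/sc5c.png",b)
E
```

```text
(no output)
```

View pics/sc5c.png

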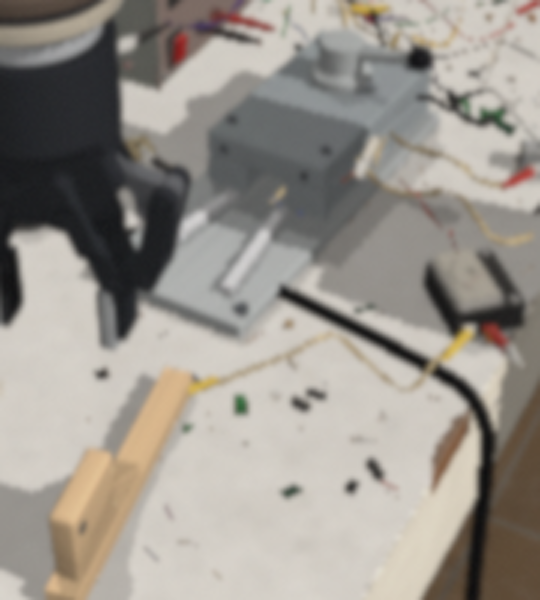

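The stick stands free on the bench, clear of the punch, and the bracket is inside. I'll hand it in.

```bash
python3 -c "
from plant import manip
print(manip.hand_in())"
```

```text
the job is handed in; nothing more can be done
None
```

The bracket was fed home onto the stop and pressed there at about 7.6 N, and the stick now stands on the bench clear of the punch; the job is handed in (no verdict came back), with the bracket hidden in the tunnel, so "home" rests on the force I felt and the empty infeed.

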